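# Lock a lino block in the printing bed with the eccentric lever

## Robot

A 6-joint arm with a two-finger parallel gripper is mounted at the origin on the work surface. World frame = base frame: x ahead of the robot, y to its left, z up, the work surface at z = 0. Lengths are in m, angles in degrees, forces in N, time in s.
With the tool pointing down it reaches from about 0.3 to 0.75 m from the base axis. Payload 8.5 kg.
Tool frame: the origin (TCP) lies at the very end of the fingers, on their centre line; the grasp point (between the pads) lies 19 mm behind it; z points along the fingers, y is the line along which they close (so a half turn about z gives the same grasp; the last joint's range is limited). The gripper opens to 85 mm and grips with 20 to 120 N. Pads are 22 mm wide; open, the fingers measure 114 mm over their backs; the gripper's body (76 mm by 85 mm) begins 54 mm behind the grasp point. The pads swing forward as they close: fully open they stand 13 mm farther back than shut.
Start: joints at [-82.638, 21.807, 74.336, -0, 83.858, -12.336], TCP at [0.185, -0.518, 0.231] pointing down, gripper open.
Joint ranges: [-178.18, 178.18], [-50.72, 133.34], [12.68, 142.11], [-81.47, 261.47], [9.98, 163.14], [-165.26, 165.26]. Speed limits (degrees/s): [136.94, 136.94, 180, 180, 180, 180].

## Interface

Orientations are given as a 3x3 rotation matrix whose columns are the frame's x, y, z axes.
In Python, from rig import env, imaging gives the robot as it stands. The module is installed in compiled form; this text tells all that it offers.
- The arm moves only by the tool arm_command, never from a script. Its arguments are lists of equal length, an entry for each row: "turn": the turn, a rotation vector about the tool's x, y, z in units of 5 degrees (1.0 is 5 degrees), a list of three; "xyz": the shift along the tool's x, y, z in units of 50 mm (1.0 is 50 mm), a list of three; "claw": the finger opening in mm, from 0 to 85.4. A call has 1 to 12 rows; each row shifts and turns the commanded pose from where the row before left it, along the tool's axes as they then stand; what a row does not reach is not made up. A row lasts 1/10 s, in which the tool goes at most 50 mm and 8.59 degrees, less where a joint would pass 70% of its speed; a pose out of reach is approached as far as the arm can. A call is refused whole if a number of a shift passes 1 or a number of a turn 1, either way. A call with a gripper value outside its range is refused whole. The fingers move at their own pace and stop on an object; "squeeze" is the grip in N (left out, the last holds). Time passes only in rows, so rows that do not move let the fingers close. It gives the time, the measured TCP pose, the force, the opening and the grip force at its end, in the units of the state.
- env.observe(): the state, without advancing time (a new reading comes with each control period).
- imaging.get_image(name): name is "scene" or "side" or "wrist"; returns (picture, depth): 480x640x3 uint8, blue, green, red; 480x640 float32, m along the optical axis (not along the pixel's ray), 0 where there is no reading.
- imaging.camera_info(name): a dict with "camera_matrix" (3x3 intrinsics, pixels), "k1" (the pictures are not rectified: a ray, as slopes to the right and down, at radius r is drawn at 1 + k1 r^2 times it, then the intrinsics apply), "rvec" (rotation vector, rad) and "tvec" (3), from world to camera coordinates, as OpenCV has them. Camera axes: x right, y down, z forward; pixel columns grow to the right and rows downward; lengths in m; the calibration is good to about 2 mm. A picture is of the moment at which its call begins: read the wrist's pose just before it. camera_info takes no time and is no camera call; for the wrist camera it gives the pose at the moment of the call.
- env.close_job(): hands the job in; it is judged then, once.
The state is a dict: "time_s": time; "q": joint angles; "qvel": joint speeds; "joint_efforts": joint torques, N m; "position": TCP position; "tool_rot": TCP orientation; "ft_force": force on the tool from outside, world axes, zero at the start; "wrist_torque": the same for the moment, N m; "grip_width": finger opening in m; "gripper_force": force on a finger pad.
Only numpy, scipy, OpenCV 4.12 (cv2) and the standard library are available. Lean on these libraries where they do the work, as an engineer would, in place of code of your own. Each camera call takes 0.05 s, during which the arm holds its last target. There are 200 camera calls.

## Task

Slide the large mounted lino block, without lifting it off the plate, up against the fence of the metal lock-up bed and along it until it meets the end stop. Then swing the eccentric lever round to the cam's highest lift, where the lever points straight away from the fence over the scribed line, so that the cam presses the block tight against the fence. The lever springs open when let go: finish with the gripper still holding it at highest lift, and leave the other things on the table where they are.

Things in the scene. Friction and masses are not known exactly. Their poses are not given: they have to be found in the camera images.
- bed: lock-up bed, fixed: aluminium plate 300 (x) x 360 (y) x 8 mm, level; origin on the work surface, plate spanning x -155 to +145 and y -220 to +140 mm in its frame, plate top at z = +8 mm. Fence, end stop and cam clamp stand on it. A block in place is centred at x = +32.5, y = +15 mm; with the lever open it has about 5 mm of play there between cam and fence
- fence (a point): mid-height point of the working face of the dark steel fence, a bar along the bed's y, 20 mm thick; bed frame x = +70, y = 0, z = +15 mm. The face looks to the bed's -x, runs y -210 to +120 and stands 14 mm above the plate
- end_stop (a point): mid-height point of the working face of the end stop, a bar along the bed's x, 20 mm thick; bed frame x = +39, y = +65, z = +15 mm. The face looks to the bed's -y, spans x +8 to +70 and stands 14 mm above the plate
- cam: the eccentric: a steel disc of radius 20 mm, 3 to 17 mm above the plate, its centre 8 mm off the pivot on the side opposite the lever; origin on the vertical pivot axis at the plate's top, bed frame x = -31, y = +15, z = +8 mm. The hub on it (radius 10.5 mm) and its screw reach 38 mm above the plate. The disc is sprung on its hub: on a block in place at highest lift it yields 2 mm and presses with about 7 N
- block_center (a point): centre (half-way up) of the block to be clamped: MDF with a grey lino top cut with a spiral flourish, 75 (x) x 100 (y) x 23 mm, 0.11 to 0.23 kg, loose on the plate, top 31 mm above the work surface. It starts in the -y half of the plate, clear of fence and clamp, a little askew, its axes roughly along the bed's, free plate on its -x and -y sides
- lever (a joint): lever angle, rad, growing counter-clockwise from above. 0 = fully open at its stop, lever nearly along the bed's +y (bearing in the bed frame = 1.64 + joint value, from +x towards +y); 1.5 = highest lift, lever along the bed's -x; beyond it the lift falls, stop at 2.1. A spring pulls it back to 0: 0.2 N m when open, 0.37 N m at highest lift (2 to 4 N at the knob)
- knob_center (a point): centre of the lever's black ball knob, 28 mm across, 95 mm from the pivot axis and 62 mm above the work surface at every angle; a steel rod 10 mm thick slopes up to it from the hub (35 mm above the work surface there)
- marker_a: a twin-tip marker, white square barrel 135 x 15 x 13 mm, lying down; origin at the centre of its underside; leave it alone
- marker_b: a second marker of the same size, lying down; origin at the centre of its underside; leave it alone
- gouge: lino gouge 125 mm long, pear-wood handle and steel blade, lying on the bed plate behind the fence; origin under its ferrule; leave it alone
- brayer: hand ink roller: black rubber roller 90 mm wide and 35 mm thick, wooden handle to its -x, 160 mm long in all; origin under the roller; leave it alone
- ink_bottle: black ink bottle, 60 mm across, 125 mm tall, standing; origin at the centre of its foot; leave it alone
- vial: small glass vial, 28 mm across, 46 mm tall, standing; origin at the centre of its foot; leave it alone
- spare_block: smaller mounted lino block 60 x 45 x 23 mm with a plain top; not the one to be clamped; origin at the centre of its underside; leave it alone
- brush_tin: tin full of brushes, 74 mm across, 230 mm tall, standing; origin at the centre of its foot; leave it alone
Mind the look-alikes: they are no part of the job. Leave any blue or green look-alike of the part that bears block_center alone.

How it is judged:
By the outcome, as a careful person would: the job done as asked, in the order asked, and still so for the second after the job is handed in, while the arm keeps its last pose, push and grip.
It also fails if it takes over 69 s, if anything falls off the work surface, if the arm or the gripper's body presses on something with over 40 N, if the wrist force passes 120 N, or if a joint passes its speed limit or range.

## Working session

There is one attempt and no reset: what is moved stays moved. The work goes in short steps, Python scripts to look and compute and a tool call to move; the robot and the scene stay as the last step left them, time stands still between calls to the robot, and variables do not carry over. Pictures are saved under pics/ and viewed, at most 10 in all, crops included, and the job is handed in when it is done.

Besides the shell and the picture viewer there is one more tool, called by a JSON object that holds its "name" and its "arguments". arm_command: Moves the arm, as the interface text tells. Its arguments: {"type":"object","properties":{"turn":{"type":"array"},"xyz":{"type":"array"},"claw":{"type":"array"},"squeeze":{"type":"number"}},"required":["turn","xyz","claw"]}

```bash
mkdir -p pics; cat > h.py <<'E'
import numpy as np, cv2
from rig import env, imaging
def cam(n):
    c=imaging.camera_info(n); R=cv2.Rodrigues(np.array(c["rvec"],float))[0]
    return np.array(c["camera_matrix"],float),float(c["k1"]),R,np.array(c["tvec"],float).ravel()
def ray(C,u,v):
    K,k1,R,t=C
    d=np.array([(u-K[0,2])/K[0,0],(v-K[1,2])/K[1,1]]); s=d.copy()
    for _ in range(20): s=d/(1+k1*(s@s))
    return -R.T@t, R.T@np.array([s[0],s[1],1.])
def onz(C,u,v,z):
    o,d=ray(C,u,v); return o+d*(z-o[2])/d[2]
def depthpt(C,u,v,D):
    o,d=ray(C,u,v); return o+d*D[int(v),int(u)]
def proj(C,P):
    K,k1,R,t=C; p=R@np.array(P)+t; s=p[:2]/p[2]; s=s*(1+k1*(s@s)); return K[:2,:2]@s+K[:2,2]
def tri(c1,p1,c2,p2):
    o1,d1=ray(c1,*p1);o2,d2=ray(c2,*p2)
    s=np.linalg.lstsq(np.c_[d1,-d2],o2-o1,rcond=None)[0]
    a,b=o1+d1*s[0],o2+d2*s[1]; return (a+b)/2,np.linalg.norm(a-b)
E
python3 - <<'E'
from h import *
for n in("scene","side"):
    p,d=imaging.get_image(n); cv2.imwrite(f"pics/{n}0.png",p); np.save(f"{n}0.npy",d)
    C=cam(n); print(n,-C[2].T@C[3],C[2][2])
s=env.observe(); print(s["time_s"],s["position"],np.round(s["tool_rot"],3),s["ft_force"])
E
```

```text
scene [ 1.14746876 -0.08572454  0.91649358] [-0.5680667   0.12078455 -0.81407083]
side [0.34904187 0.94898663 0.80899181] [ 0.16628403 -0.74968891 -0.64055925]
0.1 [ 0.18534872 -0.51755501  0.23076117] [[ 0.941  0.337 -0.   ]
 [ 0.337 -0.941  0.001]
 [ 0.    -0.001 -1.   ]] [1.24257237 0.49220875 0.26946146]
```

View pics/scene0.png

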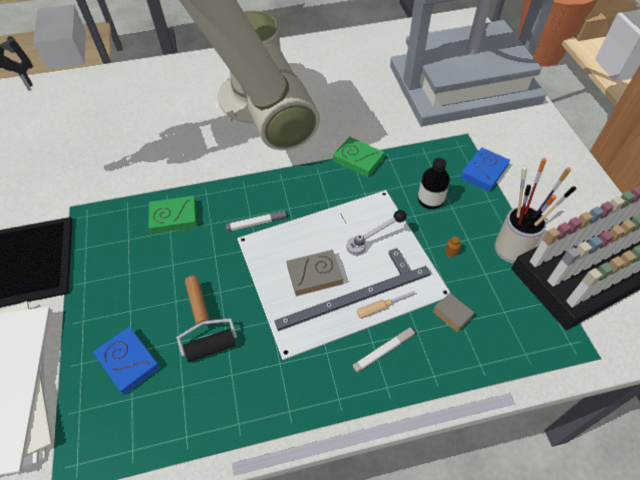

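View pics/side0.png

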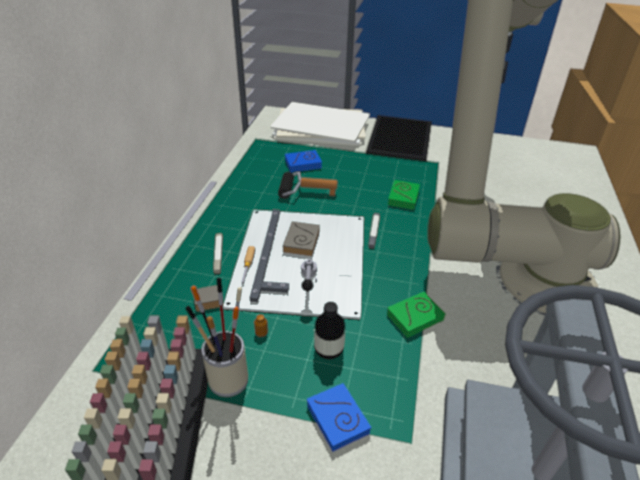

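The block to clamp is the grey one with a spiral, on the plate at scene (315,272) and side (301,238). The blue blocks at scene (126,360) and (486,168) and the green ones at (172,214) and (358,155) lie off the plate and are the wrong colour. The spare block at (454,310) is small and plain. The lever knob is at scene (400,216), side (307,285).

```bash
cat > bed.py <<'E'
from h import *
def bedfit(n,p):
    C=cam(n); hsv=cv2.cvtColor(p,cv2.COLOR_BGR2HSV)
    m=((hsv[...,1]<40)&(hsv[...,2]>185)).astype(np.uint8)
    return C,m
E
python3 - <<'E'
from h import *
S=cam("scene");T=cam("side")
p=cv2.imread("pics/scene0.png"); 
# block, knob two-view; plate corners
pts={"c-x-y":((239,240),None),"c-x+y":((387,193),None),"c+x+y":((449,293),None),"c+x-y":((284,357),None)}
W={k:onz(S,*v[0],.008) for k,v in pts.items()}
for k,v in W.items(): print(k,np.round(v,4))
loc={"c-x-y":(-.155,-.22),"c-x+y":(-.155,.14),"c+x+y":(.145,.14),"c+x-y":(.145,-.22)}
A=np.array([loc[k] for k in W]);B=np.array([W[k][:2] for k in W])
a=A-A.mean(0);b=B-B.mean(0); th=np.arctan2((a[:,0]*b[:,1]-a[:,1]*b[:,0]).sum(),(a*b).sum()); R=np.array([[np.cos(th),-np.sin(th)],[np.sin(th),np.cos(th)]])
o=B.mean(0)-R@A.mean(0); print("bed",o,np.degrees(th),B-(A@R.T+o))
print("knob",tri(S,(400,216),T,(307,285)))
print("block",tri(S,(315,271),T,(301,236)))
W_=cam("wrist");s=env.observe();R_=s["tool_rot"]
print("wrist cam in tool",R_.T@(-W_[2].T@W_[3]-s["position"]),np.round(W_[2]@R_,2),W_[0])
crop=cv2.resize(p[180:365,225:475],(800,592),interpolation=cv2.INTER_CUBIC);cv2.imwrite("pics/crop.png",crop)
E
```

```text
c-x-y [ 0.4783 -0.1224  0.008 ]
c-x+y [0.4293 0.2293 0.008 ]
c+x+y [0.7102 0.2693 0.008 ]
c+x-y [ 0.7644 -0.0786  0.008 ]
bed [0.59467455 0.11469682] 8.398817205931616 [[ 0.00486539  0.00317134]
 [ 0.00844692 -0.00127993]
 [-0.00744269 -0.00510343]
 [-0.00586962  0.00321202]]
knob (array([0.53770032, 0.21695452, 0.06226797]), np.float64(0.002968001055228795))
block (array([0.60459345, 0.01698881, 0.02646815]), np.float64(0.003675292679859787))
wrist cam in tool [ 0.06804571  0.00052488 -0.14474209] [[-0.    1.   -0.  ]
 [-0.96 -0.   -0.27]
 [-0.27  0.    0.96]] [[367.8524944    0.         320.12736392]
 [  0.         367.8524944  232.93717293]
 [  0.           0.           1.        ]]
```

View pics/crop.png

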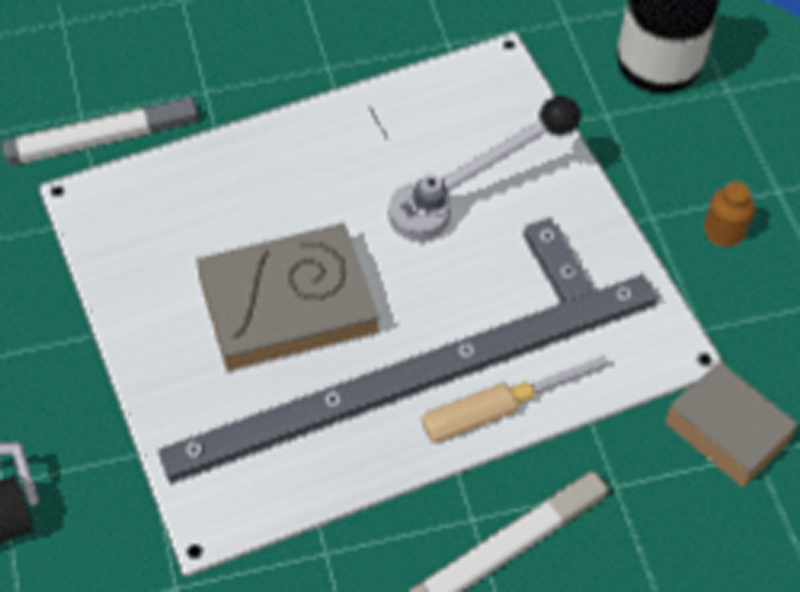

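The crop confirms it: a grey spiral-cut block on the plate at crop (290,295). The cam is at (425,200), the knob at (560,115) and the scribed line at (378,122). I'll go above the bed for a close look.

{"name": "arm_command", "arguments": {"turn": [[0, 0, 0], [0, 0, 0], [0, 0, 0], [0, 0, 0], [0, 0, 0], [0, 0, 0], [0, 0, 0], [0, 0, 0], [0, 0, 0], [0, 0, 0], [0, 0, 0], [0, 0, 0]], "xyz": [[0.4, -0.28, -0.1], [0.66, -0.47, -0.1], [0.66, -0.47, -0.1], [0.66, -0.47, -0.1], [0.66, -0.47, 0], [0.66, -0.47, 0], [0.66, -0.47, 0], [0.66, -0.47, 0], [0.66, -0.47, 0], [0.66, -0.47, 0], [0.66, -0.47, 0], [0.66, -0.47, 0]], "claw": [60, 60, 60, 60, 60, 60, 60, 60, 60, 60, 60, 60]}}

```text
time_s: 1.3
position: [0.4547, -0.1305, 0.2512]
tool_rot: [[0.941, 0.337, -0.0], [0.337, -0.941, 0.0], [-0.0, -0.0, -1.0]]
ft_force: [1.2, -0.4, 0.2]
grip_width: 0.06
gripper_force: 0.0
```

{"name": "arm_command", "arguments": {"turn": [[0, 0, 0], [0, 0, 0], [0, 0, 0], [0, 0, 0], [0, 0, 0.75], [0, 0, 0.75], [0, 0, 0.75], [0, 0, 0]], "xyz": [[0.66, -0.47, 0], [0.66, -0.47, 0], [0.66, -0.47, 0], [0.66, -0.47, 0], [0, 0, 0], [0, 0, 0], [0, 0, 0], [0, 0, 0]], "claw": [60, 60, 60, 60, 60, 60, 60, 60]}}

```text
time_s: 2.1
position: [0.5466, 0.001, 0.2509]
tool_rot: [[0.989, 0.147, -0.001], [0.147, -0.989, 0.0], [-0.001, -0.0, -1.0]]
ft_force: [-0.2, 0.2, 0.3]
grip_width: 0.0598
gripper_force: 0.0
```

```bash
python3 - <<'E'
from h import *
s=env.observe();print(s["time_s"],s["position"],np.round(s["tool_rot"],3),s["q"])
p,d=imaging.get_image("wrist");C=cam("wrist")
cv2.imwrite("pics/w1.png",p);np.save("w1.npy",d)
import pickle;pickle.dump(C,open("w1.pkl","wb"))
E
```

```text
2.1 [0.54658771 0.00098426 0.25094639] [[ 0.989  0.147 -0.001]
 [ 0.147 -0.989  0.   ]
 [-0.001 -0.    -1.   ]] [-1.23111917e+01  2.07278166e+01  7.27329916e+01  1.27674283e-03
  8.65902197e+01  6.92628475e+01]
```

View pics/w1.png

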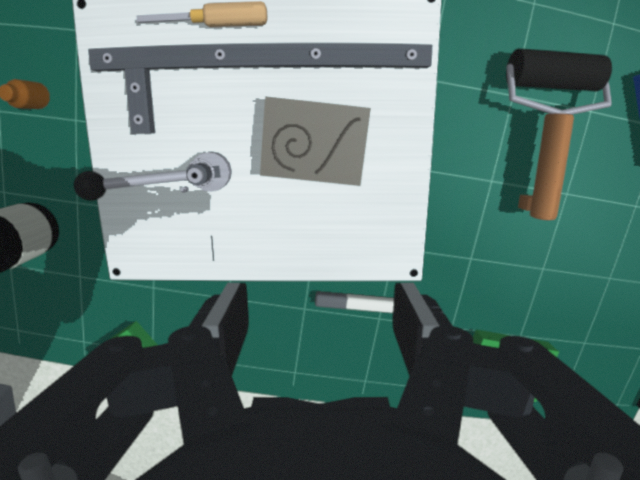

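The wrist view shows the block at (313,141), the knob at (90,186), the cam pivot at (200,173) and the scribed line from (211,236) to (213,260). The fence face runs along row ~68, and the end stop face is at column ~155.

```bash
cat > meas.py <<'E'
from h import *
import pickle
def mask_steel(p):
    h=cv2.cvtColor(p,cv2.COLOR_BGR2HSV); return ((h[...,2]<125)&(h[...,2]>50)&(h[...,1]<75)&(h[...,0]>100)).astype(np.uint8)
def big(m,lo,hi,roi):
    x0,y0,x1,y1=roi; q=np.zeros_like(m);q[y0:y1,x0:x1]=m[y0:y1,x0:x1]
    q=cv2.morphologyEx(q,cv2.MORPH_OPEN,np.ones((3,3),np.uint8))
    return max(cv2.findContours(q,cv2.RETR_EXTERNAL,cv2.CHAIN_APPROX_NONE)[0],key=cv2.contourArea)
def world(C,uv,z): return np.array([onz(C,u,v,z)[:2] for u,v in uv])
def block(p,C,z=.031,roi=(0,0,640,480)):
    h=cv2.cvtColor(p,cv2.COLOR_BGR2HSV)
    m=((h[...,0]<30)&(h[...,1]>18)&(h[...,1]<90)&(h[...,2]>70)&(h[...,2]<160)).astype(np.uint8)
    c=big(cv2.morphologyEx(m,cv2.MORPH_CLOSE,np.ones((5,5),np.uint8)),0,0,roi)
    w=world(C,c[:,0,:],z)*1000
    return cv2.minAreaRect(w.astype(np.float32)),cv2.boundingRect(c)
E
python3 - <<'E'
from meas import *
C=pickle.load(open("w1.pkl","rb"));p=cv2.imread("pics/w1.png");D=np.load("w1.npy")
for n,u,v in [("plate",300,230),("blocktop",345,165),("fence",260,55),("knob",90,186),("hub",200,174)]: print(n,np.round(depthpt(C,u,v,D),4))
print("px",p[165,345],p[55,260],p[230,300])
print("block",block(p,C,roi=(230,80,400,210)))
# knob circle
g=cv2.cvtColor(p,cv2.COLOR_BGR2GRAY);m=np.zeros_like(g);m[165:210,65:112]=(g[165:210,65:112]<45)
c=big(m,0,0,(60,160,115,215));print("knob",cv2.minEnclosingCircle(c),onz(C,*cv2.minEnclosingCircle(c)[0],.062))
# fence lower edge (column scan)
h=mask_steel(p);pts=[]
for u in list(range(165,230,5))+list(range(380,428,4)):
    v=np.where(h[40:80,u])[0]
    if len(v): pts.append((u,40+v.max()+.5))
f=world(C,pts,.008);l=cv2.fitLine(f.astype(np.float32),cv2.DIST_HUBER,0,.01,.01).ravel();print("fence face pt",l[2:],"ang",np.degrees(np.arctan2(l[1],l[0])), np.array(pts)[::6].tolist())
st=[]
for v in range(78,130,4):
    u=np.where(h[v,110:175])[0]
    if len(u): st.append((110+u.max()+.5,v))
s=world(C,st,.008);print("stop",s[::4].round(4))
for uv in [(111,279),(421,279)]: print("corner",onz(C,*uv,.008))
for uv in [(211,236),(213,260)]: print("scribe",onz(C,*uv,.008))
S=cam("scene");q=cam("side");print("bottle",tri(S,(434,190),q,(330,335)))
for n,a in [("bottle",(433,205)),("vial",(453,252))]:print(n,onz(S,*a,0))
E
```

```text
plate [0.5064 0.0161 0.0108]
blocktop [ 0.5844 -0.0188  0.0341]
fence [0.6734 0.076  0.0246]
knob [0.5372 0.2082 0.0752]
hub [0.5574 0.1168 0.0482]
px [119 125 125] [104  96  90] [232 230 222]
block (((571.9985961914062, 55.71229553222656), (11.869028091430664, 7.9181623458862305), 6.626188278198242), (264, 160, 9, 13))
knob ((88.76470947265625, 185.58824157714844), 16.168006896972656) [0.53429253 0.21759729 0.062     ]
fence face pt [0.66861093 0.05941971] ang -81.66627 [[165.0, 67.5], [195.0, 67.5], [225.0, 66.5], [400.0, 66.5], [424.0, 67.5]]
stop [[0.6403 0.1874]
 [0.6249 0.1856]
 [0.6093 0.1838]
 [0.5936 0.181 ]]
corner [0.41431461 0.2269009  0.008     ]
corner [ 0.46834999 -0.12826823  0.008     ]
scribe [0.4842393  0.11267449 0.008     ]
scribe [0.45637736 0.10857823 0.008     ]
bottle (array([0.46634788, 0.32127488, 0.03822539]), np.float64(0.008302488408129229))
bottle [ 4.82947403e-01  3.22519685e-01 -1.11022302e-16]
vial [0.61485057 0.31784501 0.        ]
```

```bash
cat >> meas.py <<'E'
TH=np.radians(8.4);XH=np.array([np.cos(TH),np.sin(TH)]);YH=np.array([-np.sin(TH),np.cos(TH)]);O=np.array([.599,.026])
def tobed(w): w=np.asarray(w)[...,:2]; return np.stack([w@XH-O[0],w@YH-O[1]],-1)
def block(p,C,z=.031,roi=(0,0,640,480)):
    b,g,r=[p[...,i].astype(int) for i in range(3)]
    m=((r>=b)&(r<160)&(r>55)).astype(np.uint8)
    c=big(cv2.morphologyEx(m,cv2.MORPH_CLOSE,np.ones((7,7),np.uint8)),0,0,roi)
    w=tobed(world(C,c[:,0,:],z))*1000
    R=cv2.minAreaRect(w.astype(np.float32)); return R,cv2.boxPoints(R).round(1).tolist(),cv2.boundingRect(c)
E
python3 - <<'E'
from meas import *
C=pickle.load(open("w1.pkl","rb"));p=cv2.imread("pics/w1.png")
print(block(p,C,.031,(230,80,400,210)))
s=env.observe();print("tcp bed",tobed(s["position"]))
E
```

```text
(((-1.7500877380371094, -99.20226287841797), (99.83667755126953, 74.13587951660156), 84.11480712890625), [[-43.70000076293945, -145.10000610351562], [30.0, -152.6999969482422], [40.20000076293945, -53.29999923706055], [-33.5, -45.70000076293945]], (260, 97, 110, 88))
tcp bed [-0.05815194 -0.10497707]
```

{"name": "arm_command", "arguments": {"turn": [[0, 0, 0], [0, 0, 0], [0, 0, 0], [0, 0, 0], [0, 0, 0], [0, 0, 0], [0, 0, 0], [0, 0, 0], [0, 0, 0], [0, 0, 0]], "xyz": [[-0.2, -0.14, 0.3], [0, 0, 0.7], [0, 0, 0.8], [0, 0, 0.8], [0, 0, 0.8], [0, 0, 0.7], [0, 0, 0.4], [0, 0, 0.2], [0, 0, 0.06], [0, 0, 0]], "claw": [50, 50, 50, 50, 50, 50, 50, 50, 50, 50]}}

```text
time_s: 3.15
position: [0.5362, 0.0062, 0.0138]
tool_rot: [[0.989, 0.147, 0.001], [0.147, -0.989, -0.0], [0.001, 0.0, -1.0]]
ft_force: [0.6, -0.3, -0.5]
grip_width: 0.0502
gripper_force: 0.0
```

```bash
python3 - <<'E'
from meas import *
s=env.observe();print(s["position"],tobed(s["position"]),s["ft_force"])
E
```

```text
[0.5361689  0.00618363 0.01384896] [-0.06767962 -0.09820788] [ 0.58019931 -0.28991318 -0.50371835]
```

{"name": "arm_command", "arguments": {"turn": [[0, 0, 0], [0, 0, 0], [0, 0, 0], [0, 0, 0], [0, 0, 0], [0, 0, 0], [0, 0, 0], [0, 0, 0], [0, 0, 0], [0, 0, 0], [0, 0, 0], [0, 0, 0]], "xyz": [[0.14, 0, 0], [0.14, 0, 0], [0.1, 0, 0], [0.1, 0, 0], [0.1, 0, 0], [0.1, 0, 0], [0.08, 0, 0], [0.06, 0, 0], [0.05, 0, 0], [0.05, 0, 0], [0.04, 0, 0], [0, 0, 0]], "claw": [50, 50, 50, 50, 50, 50, 50, 50, 50, 50, 50, 50]}}

```text
time_s: 4.35
position: [0.5836, 0.0134, 0.0133]
tool_rot: [[0.989, 0.147, 0.0], [0.147, -0.989, -0.0], [0.0, 0.0, -1.0]]
ft_force: [0.3, -0.1, 0.3]
grip_width: 0.0499
gripper_force: 0.0
```

{"name": "arm_command", "arguments": {"turn": [[0, 0, 0], [0, 0, 0], [0, 0, 0], [0, 0, 0]], "xyz": [[0.03, 0, 0], [0.02, 0, 0], [0.02, 0, 0], [0, 0, 0]], "claw": [50, 50, 50, 50]}}

```text
time_s: 4.75
position: [0.5869, 0.0139, 0.0133]
tool_rot: [[0.989, 0.147, 0.0], [0.147, -0.989, -0.0], [0.0, 0.0, -1.0]]
ft_force: [-0.9, -0.4, 0.0]
grip_width: 0.0503
gripper_force: 0.0
```

```bash
python3 - <<'E'
from meas import *
s=env.observe();print(s["position"],tobed(s["position"]),s["ft_force"])
p,d=imaging.get_image("wrist");C=cam("wrist");cv2.imwrite("pics/w2.png",p)
E
```

```text
[0.58692534 0.01387404 0.01334304] [-0.01634424 -0.09801463] [-0.89749582 -0.38727631  0.02851612]
```

View pics/w2.png

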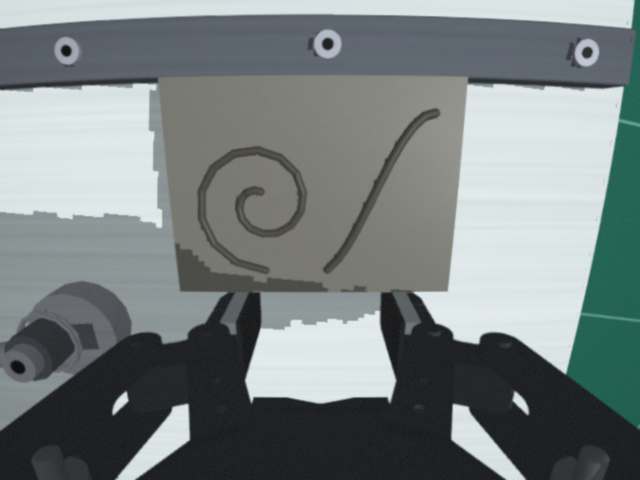

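The block is square and its edge (row 76) is at or within a millimetre or so of the fence face. I'll nudge it until contact force shows.

{"name": "arm_command", "arguments": {"turn": [[0, 0, 0], [0, 0, 0], [0, 0, 0]], "xyz": [[0.02, 0, 0], [0.02, 0, 0], [0, 0, 0]], "claw": [50, 50, 50]}}

```text
time_s: 5.1
position: [0.5877, 0.0141, 0.0133]
tool_rot: [[0.989, 0.147, -0.003], [0.147, -0.989, -0.0], [-0.003, -0.0, -1.0]]
ft_force: [-5.1, -0.9, 3.6]
grip_width: 0.0503
gripper_force: 2.9
```

{"name": "arm_command", "arguments": {"turn": [[0, 0, 0], [0, 0, 0], [0, 0, 0], [0, 0, 0], [0, 0, 0], [0, 0, 0], [0, 0, 0], [0, 0, -1], [0, 0, -1], [0, 0, -1], [0, 0, -1], [0, 0, -1]], "xyz": [[-0.2, 0, 0], [-0.2, 0, -0.4], [0, 0, -0.8], [0.3, 0.36, 0], [0.4, 0.46, 0], [0.4, 0.46, 0], [0.21, 0.22, 0], [0, 0, 0], [0, 0, 0], [0, 0, 0], [0, 0, 0], [0, 0, 0]], "claw": [50, 50, 50, 40, 24, 24, 24, 24, 24, 24, 24, 24]}}

```text
time_s: 6.3
position: [0.6449, -0.0534, 0.0733]
tool_rot: [[0.832, 0.554, 0.0], [0.554, -0.832, 0.0], [0.0, 0.0, -1.0]]
ft_force: [-0.2, 0.3, -0.6]
grip_width: 0.0241
gripper_force: 0.0
```

{"name": "arm_command", "arguments": {"turn": [[0, 0, -1], [0, 0, -1], [0, 0, -1], [0, 0, -1], [0, 0, -1], [0, 0, -1], [0, 0, -1], [0, 0, -1], [0, 0, -1], [0, 0, -1], [0, 0, -1], [0, 0, -1]], "xyz": [[0, 0, 0], [0, 0, 0], [0, 0, 0], [0, 0, 0], [0, 0, 0], [0, 0, 0], [0, 0, 0], [0, 0, 0], [0, 0, 0], [0, 0, 0], [0, 0, 0], [0, 0, 0]], "claw": [24, 24, 24, 24, 24, 24, 24, 24, 24, 24, 24, 24]}}

```text
time_s: 7.5
position: [0.6449, -0.0534, 0.0733]
tool_rot: [[-0.064, 0.998, 0.0], [0.998, 0.064, -0.0], [-0.0, 0.0, -1.0]]
ft_force: [-0.6, 0.6, -1.3]
grip_width: 0.0236
gripper_force: 0.0
```

{"name": "arm_command", "arguments": {"turn": [[0, 0, -1], [0, 0, 0]], "xyz": [[0, 0, 0], [0, 0, 0]], "claw": [24, 24]}}

```text
time_s: 7.7
position: [0.6449, -0.0533, 0.0733]
tool_rot: [[-0.148, 0.989, 0.0], [0.989, 0.148, -0.0], [-0.0, 0.0, -1.0]]
ft_force: [0.1, 0.1, -0.2]
grip_width: 0.0241
gripper_force: 0.0
```

```bash
python3 - <<'E'
from meas import *
s=env.observe();print(s["time_s"],s["position"],tobed(s["position"]),s["ft_force"],s["q"]);R=s["tool_rot"];print("yaw",np.degrees(np.arctan2(R[1,0],R[0,0])))
p,d=imaging.get_image("scene");C=cam("scene");cv2.imwrite("pics/s2.png",p)
p,d=imaging.get_image("wrist");C=cam("wrist");cv2.imwrite("pics/w3.png",p)
print(block(p,C))
E
```

```text
7.7 [ 0.64487735 -0.0533472   0.0733008 ] [ 0.0311662  -0.17298055] [ 0.05109214  0.05989562 -0.17777109] [-1.51922892e+01  3.93253283e+01  7.02882329e+01  3.14237111e-03
  7.03694887e+01 -2.36862740e+01]
yaw 98.4929289432521
(((32.32646179199219, -96.21833038330078), (100.40992736816406, 75.62232208251953), 89.9217529296875), [[-5.599999904632568, -146.39999389648438], [70.0999984741211, -146.5], [70.19999694824219, -46.099998474121094], [-5.400000095367432, -46.0]], (243, 0, 163, 213))
```

View pics/w3.png

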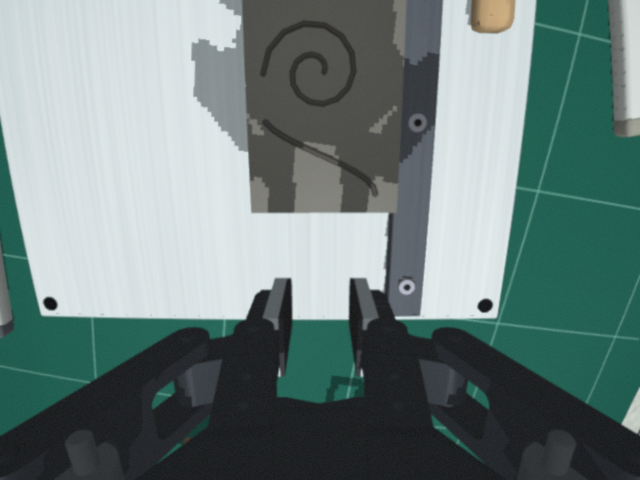

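The block is flush with the fence, its near face at row 213 (bed y −146). Next I go down and push it along to the end stop.

{"name": "arm_command", "arguments": {"turn": [[0, 0, 0], [0, 0, 0], [0, 0, 0], [0, 0, 0], [0, 0, 0], [0, 0, 0], [0, 0, 0], [0, 0, 0], [0, 0, 0], [0, 0, 0], [0, 0, 0], [0, 0, 0]], "xyz": [[0, -0.08, 0.5], [0, 0, 0.5], [0, 0, 0.2], [0, 0, 0], [0.15, 0, 0], [0.1, 0, 0], [0.12, 0, 0], [0.15, 0, 0], [0.2, 0, 0], [0.2, 0, 0], [0.2, 0, 0], [0.2, 0, 0]], "claw": [24, 24, 24, 24, 24, 24, 24, 24, 24, 24, 24, 24]}}

```text
time_s: 9.0
position: [0.6309, 0.0124, 0.0133]
tool_rot: [[-0.147, 0.989, 0.0], [0.989, 0.147, -0.0], [-0.0, -0.0, -1.0]]
ft_force: [0.2, -1.6, 0.7]
grip_width: 0.0239
gripper_force: 0.5
```

{"name": "arm_command", "arguments": {"turn": [[0, 0, 0], [0, 0, 0], [0, 0, 0], [0, 0, 0], [0, 0, 0], [0, 0, 0], [0, 0, 0], [0, 0, 0], [0, 0, 0], [0, 0, 0]], "xyz": [[0.2, 0, 0], [0.2, 0, 0], [0.2, 0, 0], [0.2, 0, 0], [0.15, 0, 0], [0.1, 0, 0], [0.05, 0, 0], [0.03, 0, 0], [0.03, 0, 0], [0, 0, 0]], "claw": [24, 24, 24, 24, 24, 24, 24, 24, 24, 24]}}

```text
time_s: 10.0
position: [0.6226, 0.0687, 0.0133]
tool_rot: [[-0.147, 0.989, -0.0], [0.989, 0.147, 0.0], [0.0, -0.0, -1.0]]
ft_force: [-0.0, -0.8, 0.2]
grip_width: 0.0238
gripper_force: 0.0
```

```bash
python3 - <<'E'
from meas import *
s=env.observe();print(s["time_s"],s["position"],tobed(s["position"]),s["ft_force"])
E
```

```text
10.0 [0.62255153 0.06872806 0.01328594] [ 0.02691301 -0.04895345] [-0.03747466 -0.80859061  0.20453654]
```

{"name": "arm_command", "arguments": {"turn": [[0, 0, 0], [0, 0, 0], [0, 0, 0], [0, 0, 0]], "xyz": [[0.02, 0, 0], [0.02, 0, 0], [0.01, 0, 0], [0, 0, 0]], "claw": [24, 24, 24, 24]}}

```text
time_s: 10.4
position: [0.6221, 0.0713, 0.0133]
tool_rot: [[-0.147, 0.989, -0.0], [0.989, 0.147, 0.0], [0.0, -0.0, -1.0]]
ft_force: [0.5, 0.1, 0.9]
grip_width: 0.0242
gripper_force: 0.1
```

```bash
python3 - <<'E'
from meas import *
p,d=imaging.get_image("wrist");C=cam("wrist");cv2.imwrite("pics/w4.png",p)
E
```

```text
(no output)
```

View pics/w4.png

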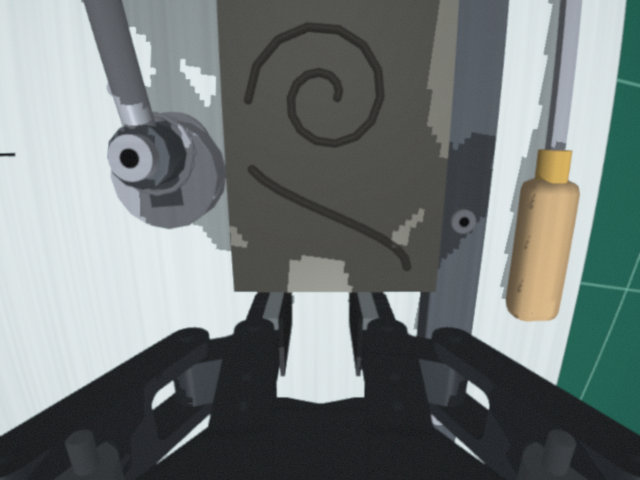

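The block is still flush with the fence, cam to its left with a small gap. The end stop is out of view at the top, so I continue by force.

{"name": "arm_command", "arguments": {"turn": [[0, 0, 0], [0, 0, 0], [0, 0, 0], [0, 0, 0]], "xyz": [[0.02, 0, 0], [0.02, 0, 0], [0.01, 0, 0], [0, 0, 0]], "claw": [24, 24, 24, 24]}}

```text
time_s: 10.85
position: [0.622, 0.0714, 0.0134]
tool_rot: [[-0.147, 0.989, 0.0], [0.989, 0.147, -0.003], [-0.003, -0.0, -1.0]]
ft_force: [-1.0, -12.2, 0.5]
grip_width: 0.024
gripper_force: 5.8
```

The 12 N push shows the block is against the end stop. I back off, rise and move above the knob.

{"name": "arm_command", "arguments": {"turn": [[0, 0, 0], [0, 0, 0], [0, 0, 0], [0, 0, 0], [0, 0, 0], [0, 0, 0], [0, 0, 0], [0, 0, 0], [0, 0, 0], [0, 0, 0], [0, 0, 0], [0, 0, 0]], "xyz": [[-0.1, 0, 0], [-0.2, 0, -0.2], [0, 0, -0.8], [0, 0, -0.8], [0, 0, -0.6], [0.4, -0.15, 0], [0.7, -0.3, 0], [0.7, -0.3, 0], [0.7, -0.3, 0], [0.6, -0.2, 0], [0.3, -0.05, 0], [0, 0, 0]], "claw": [24, 24, 24, 35, 50, 50, 50, 50, 50, 50, 50, 50]}}

```text
time_s: 12.05
position: [0.534, 0.2189, 0.1333]
tool_rot: [[-0.15, 0.989, -0.0], [0.989, 0.15, 0.0], [0.0, -0.0, -1.0]]
ft_force: [0.5, 0.4, -0.2]
grip_width: 0.05
gripper_force: 0.0
```

{"name": "arm_command", "arguments": {"turn": [[0, 0, -0.8], [0, 0, 0]], "xyz": [[0, 0, 0], [0, 0, 0]], "claw": [50, 50]}}

```text
time_s: 12.25
position: [0.5354, 0.2164, 0.1331]
tool_rot: [[-0.215, 0.977, -0.0], [0.977, 0.215, -0.0], [-0.0, -0.0, -1.0]]
ft_force: [-0.3, -0.1, 0.2]
grip_width: 0.05
gripper_force: 0.0
```

```bash
python3 - <<'E'
from meas import *
s=env.observe();print(s["time_s"],s["position"],tobed(s["position"]),s["q"]);R=s["tool_rot"];print("yaw",np.degrees(np.arctan2(R[1,0],R[0,0])))
p,d=imaging.get_image("wrist");C=cam("wrist");cv2.imwrite("pics/w5.png",p)
print("tcp px",proj(C,s["position"]), "expected knob px",proj(C,[*(O[0]-.038)*XH+(O[1]+.110)*YH,.062]))
np.save("w5.npy",d);pickle.dump(C,open("w5.pkl","wb"))
E
```

```text
12.25 [0.53538335 0.21639779 0.13313267] [-0.03774802  0.10986592] [ 1.02742054e+01  2.94586006e+01  7.86866394e+01 -1.46640946e-02
  7.18604099e+01 -2.15460166e+00]
yaw 102.4333739053513
tcp px [322.17149846 293.97592708] expected knob px [321.25003299 243.86736378]
```

View pics/w5.png

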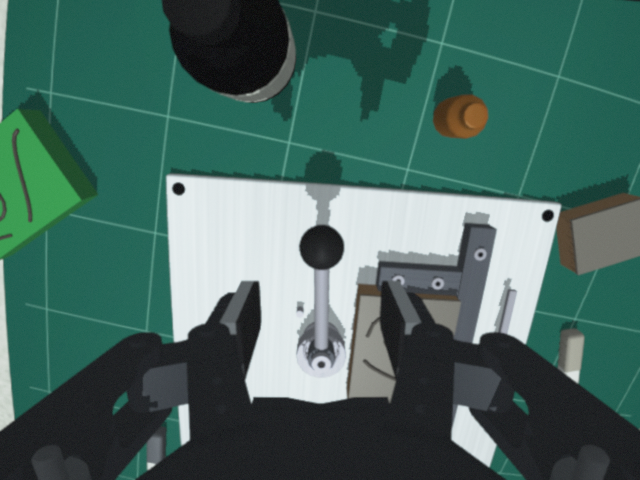

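The knob is at (321,247), the TCP is 2 mm outward of it, and the fingers straddle it. The block is visibly seated against the end stop at (440,290). I go down and grip.

{"name": "arm_command", "arguments": {"turn": [[0, 0, 0], [0, 0, 0], [0, 0, 0], [0, 0, 0], [0, 0, 0], [0, 0, 0], [0, 0, 0], [0, 0, 0], [0, 0, 0], [0, 0, 0]], "xyz": [[-0.03, 0, 0.5], [0, 0, 0.6], [0, 0, 0.5], [0, 0, 0.24], [0, 0, 0], [0, 0, 0], [0, 0, 0], [0, 0, 0], [0, 0, 0], [0, 0, 0]], "claw": [50, 50, 50, 50, 24, 24, 24, 24, 24, 24], "squeeze": 35}}

```text
time_s: 13.3
position: [0.5356, 0.2157, 0.0419]
tool_rot: [[-0.216, 0.976, 0.001], [0.976, 0.216, -0.0], [-0.001, 0.001, -1.0]]
ft_force: [3.2, -4.2, -4.4]
grip_width: 0.026
gripper_force: 35.2
```

```bash
python3 - <<'E'
from meas import *
s=env.observe();print(s["time_s"],s["position"],tobed(s["position"])*1000,s["ft_force"],s["grip_width"],s["gripper_force"])
# arc about pivot: 18 equal chords
d=tobed(s["position"])-[-.031,.015];r=np.hypot(*d);b=np.degrees(np.arctan2(d[1],d[0]));print(r,b)
n=18;st=(180-b)/n;ch=2*r*np.sin(np.radians(st/2))
print("step deg",st,"chord mm",ch*1000,"tool x,y in units (before turn frame)",-ch*np.sin(np.radians(st/2))/.05,-ch*np.cos(np.radians(st/2))/.05)
E
```

```text
13.3 [0.53561238 0.21569018 0.04185183] [-37.6248182  109.13244574] [ 3.16221815 -4.18863359 -4.43744172] 0.02603702209679678 35.175018310546875
0.09436527728264936 94.02570332988664
step deg 4.776349815006298 chord mm 7.864297855209437 tool x,y in units (before turn frame) -0.006554018865456499 -0.15714934660663385
```

{"name": "arm_command", "arguments": {"turn": [[0, 0, -0.955], [0, 0, -0.955], [0, 0, -0.955], [0, 0, -0.955]], "xyz": [[-0.007, -0.158, 0], [-0.007, -0.158, 0], [-0.007, -0.158, 0], [-0.007, -0.158, 0]], "claw": [24, 24, 24, 24]}}

```text
time_s: 13.7
position: [0.5065, 0.2038, 0.0419]
tool_rot: [[-0.526, 0.85, 0.002], [0.85, 0.526, -0.0], [-0.001, 0.002, -1.0]]
ft_force: [5.2, -5.5, -5.3]
grip_width: 0.0259
gripper_force: 35.1
```

```bash
cat > st.py <<'E'
from meas import *
s=env.observe();d=tobed(s["position"])-[-.031,.015];R=s["tool_rot"]
print(s["time_s"],"r",np.hypot(*d),"bearing",np.degrees(np.arctan2(d[1],d[0]))%360,"yaw-bed",np.degrees(np.arctan2(R[1,0],R[0,0]))%360-8.4,"z",s["position"][2],"F tool",R.T@s["ft_force"],s["grip_width"],s["gripper_force"])
E
python3 st.py
```

```text
13.7 r 0.09422145090004451 bearing 113.23880734479204 yaw-bed 113.33933749888199 z 0.041857736890563144 F tool [-7.44478963  1.48814096  5.31152553] 0.025943937467608303 35.1208233833313
```

{"name": "arm_command", "arguments": {"turn": [[0, 0, -0.955], [0, 0, -0.955], [0, 0, -0.955], [0, 0, -0.955], [0, 0, -0.955], [0, 0, -0.955], [0, 0, -0.955]], "xyz": [[-0.015, -0.157, 0], [-0.007, -0.157, 0], [-0.007, -0.157, 0], [-0.007, -0.157, 0], [-0.007, -0.157, 0], [-0.007, -0.157, 0], [-0.007, -0.157, 0]], "claw": [24, 24, 24, 24, 24, 24, 24]}}

```text
time_s: 14.4
position: [0.4708, 0.1634, 0.0419]
tool_rot: [[-0.907, 0.42, 0.003], [0.42, 0.907, 0.001], [-0.002, 0.002, -1.0]]
ft_force: [5.1, -0.9, -7.3]
grip_width: 0.0263
gripper_force: 35.1
```

```bash
python3 st.py
```

```text
14.4 r 0.093998214129517 bearing 146.48084404951067 yaw-bed 146.7354299006628 z 0.04187875761329943 F tool [-4.98994078  1.34854954  7.29858878] 0.026270493688432886 35.06585419178009
```

{"name": "arm_command", "arguments": {"turn": [[0, 0, -0.955], [0, 0, -0.955], [0, 0, -0.955], [0, 0, -0.955], [0, 0, -0.955], [0, 0, -0.955], [0, 0, -0.955], [0, 0, 0]], "xyz": [[-0.007, -0.157, 0], [-0.007, -0.157, 0], [-0.007, -0.157, 0], [-0.007, -0.157, 0], [-0.007, -0.157, 0], [-0.007, -0.157, 0], [-0.007, -0.157, 0], [0, 0, 0]], "claw": [24, 24, 24, 24, 24, 24, 24, 24]}}

```text
time_s: 15.2
position: [0.4629, 0.1096, 0.0418]
tool_rot: [[-0.989, -0.145, 0.001], [-0.145, 0.989, 0.001], [-0.002, 0.001, -1.0]]
ft_force: [1.8, 3.6, -3.4]
grip_width: 0.0261
gripper_force: 35.3
```

```bash
python3 st.py; python3 - <<'E'
from h import *
a,_=imaging.get_image("wrist");b,_=imaging.get_image("scene")
b=cv2.resize(b[180:365,225:475],(640,474),interpolation=cv2.INTER_CUBIC)
cv2.imwrite("pics/f_w.png",a);cv2.imwrite("pics/f_s.png",b)
E
```

```text
15.2 r 0.09402907376541707 bearing 180.1447972311757 yaw-bed 179.9640597063609 z 0.041814902514314536 F tool [-2.32688839  3.26384061  3.38128029] 0.02614236331859842 35.26331841945648
```

View pics/f_s.png

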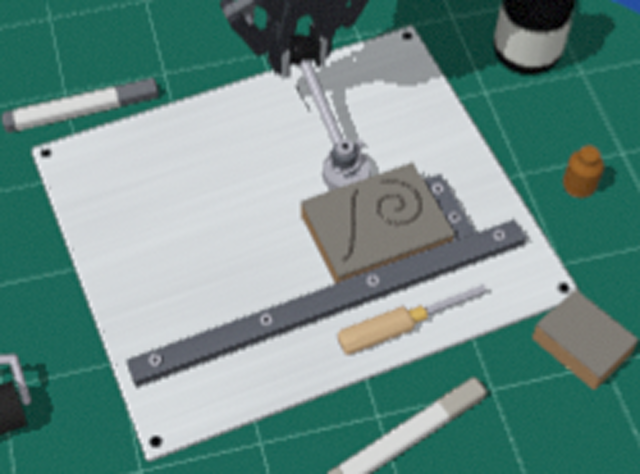

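View pics/f_w.png

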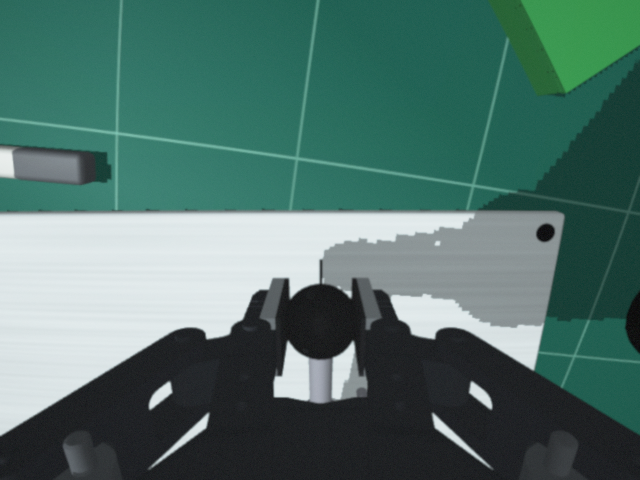

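The knob (320,321), rod and scribed line (321,272) are collinear. The scene crop shows the block seated against fence and stop, with the cam on it. I'm handing it in.

```bash
python3 -c "
from rig import env
print(env.close_job())"
```

```text
the job is handed in; nothing more can be done
None
```

The job is handed in at about 15 s: the block is against the fence and end stop, and the gripper is still holding the lever at highest lift over the scribed line. In the views I took, nothing else appears to have been moved.

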